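# Press a tapered test plug home in a flanged pipe stub

### The arm

A 6-joint arm with a two-finger parallel gripper is mounted at the origin on the work surface. World frame = base frame: x ahead of the robot, y to its left, z up, the work surface at z = 0. Lengths are in m, angles in degrees, forces in N, time in s.
With the tool pointing down it reaches from about 0.35 to 0.875 m from the base axis. Payload 4.2 kg.
Tool frame: the origin (TCP) lies between the finger pads; the fingertips stand 8 mm ahead of it and the grasp point (between the pads) lies 11 mm behind it; x points along the fingers, y is the direction in which the jaws open and shut, and the axes are right-handed (so a half turn about x gives the same grasp; the last joint's range is limited). The gripper opens to 87 mm and grips with 3 to 60 N. Pads are 19 mm wide; open, the fingers measure 117 mm over their backs; the gripper's body (75 mm by 190 mm) begins 51 mm behind the grasp point.
Start: joints at [88.957, 22.042, 0.453, 0, -68.411, -14.817], TCP at [0.171, 0.601, 0.231] pointing down, gripper open.
Joint ranges: [-179.83, 179.83], [-69.29, 118.12], [-61.27, 80.66], [-181.25, 117.63], [-171.15, -9.14], [-177.46, 177.46]. Speed limits (degrees/s): [159.86, 159.86, 180, 180, 180, 180].

### API

Orientations are given as a 3x3 rotation matrix whose columns are the frame's x, y, z axes.
In Python, from station import r gives the robot as it stands. The module is installed in compiled form; this text tells all that it offers.
- The arm moves only by the tool move_arm, never from a script. Its argument "increments" is one flat list of numbers, 7 for each row, row after row: the turn, a rotation vector about the tool's x, y, z in degrees, then the shift along the tool's x, y, z in m, then the finger opening in m, from 0 to 0.087. A call has 1 to 12 rows; each row is the pose to reach, as a shift and turn from the pose commanded when the call began, along the tool's axes at that moment; what a row does not reach only later rows make up. A row lasts 1/12 s, in which the tool goes at most 41.7 mm and 7.16 degrees, less where a joint would pass 70% of its speed; a pose out of reach is approached as far as the arm can. A call with a gripper value outside its range is refused whole. The fingers move at their own pace and stop on an object; the grip force is fixed at half the most. Time passes only in rows, so rows that repeat a pose let the fingers close. It gives the time, the measured TCP pose, the force and the opening at its end, in the units of the state.
- r.sense(): the state, without advancing time (a new reading comes with each control period).
- r.capture(name): name is "scene" or "side" or "wrist"; returns the picture (384x512x3 uint8, red, green, blue); there is no depth.
- r.calibration(name): a dict with "fx", "fy", "cx", "cy" (pixels), "rvec" (rotation vector, rad) and "tvec" (3), from world to camera coordinates, as OpenCV has them; the wrist camera has in their place "tool_from_camera" (4x4, takes a point from camera to tool coordinates, whose origin is the TCP and whose axes are the tool frame's). Camera axes: x right, y down, z forward; pixel columns grow to the right and rows downward; lengths in m; the calibration is good to about 2 mm. A picture is of the moment at which its call begins: read the wrist's pose just before it. calibration takes no time and is no camera call.
- r.finish_job(): hands the job in, once; it reports no verdict.
The state is a dict: "time_s": time; "joints": joint angles; "joint_velocities": joint speeds; "effort": joint torques, N m; "tcp_pos": TCP position; "ee_rot": TCP orientation; "wrist_force": force on the tool from outside, world axes, zero at the start; "moment": the same for the moment, N m; "gripper_width": opening from 0.0 (shut) to 1.0 (fully open).
Only numpy, scipy, OpenCV 4.12 (cv2) and the standard library are available. Lean on these libraries where they do the work, as an engineer would, in place of code of your own. Each camera call takes 0.05 s, during which the arm holds its last target.

### The job

Blank off the wide flanged stub: stand the tapered plug in its mouth and let go, so that it centres itself on the seal in the tapered seat inside. Then with closed fingers press down on the top of the plug until you feel it bottom out, and lean on it there for a moment, firmly but gently (about 20 to 25 N, never as much as 40 N). Leave it seated, and leave the narrow stub and the other fittings alone.

Things in the scene. Friction and masses are not known exactly. Their poses are not given: they have to be found in the camera images.
- plug_mid (a point): Middle of the tapered grey plug: on its axis half-way up, 56 mm above the foot and below the top. Loose, 0.11 to 0.22 kg, round, standing on its small end. From below: cone 38 mm tall (48 mm across at the foot, 68 mm at its top), straight body 68 mm across and 32 mm tall, smooth grip boss 40 mm across and 42 mm tall with a flat closed top; 112 mm in all. z points up its axis.
- wide_stub_mouth (a point): Centre of the wide stub's mouth, at rim height (90 to 115 mm above the bench, varies). Grey upright tube, 92 mm outside, bore 72 mm. Inside is a fixed tapered seat that matches the plug's cone, its top edge 0 to 28 mm below the rim: the depth differs each time and is not measured. Fully home the plug's middle is 18 mm above this point less that depth (18 above to 10 below), on a rigid step. z points up.
- narrow_stub_mouth (a point): Centre of the mouth, at rim height, of a similar but narrower stub on its own block (tube 68 mm outside, bore 47 mm), fixed; the plug does not fit it. Not needed. Either stub may be on the left or the right.
- plug: The same tapered plug; this point is the centre of the underside of its foot. z points up its axis.
- wide_stub: Wide stub with its round flange on a fixed timber block 120 mm square; point on its axis 100 mm below the rim. A black rubber seal disc 42 mm across in the greased tapered seat first carries the plug: by its own weight the plug stands loosely 3 to 20 mm above home. The seal slides down under about 9 N (plus 2.5 N per 10 mm/s) and stays where it is pushed; then the plug meets the rigid step.
- narrow_stub: The narrow stub and its block; this point is on its axis 100 mm below the rim.
- end_cap: Grey domed end cap, loose, 72 mm in diameter, 67 mm tall, standing between the stubs; this point is the centre of its underside. Leave alone.
- coupling: Grey plain pipe coupling, loose, a tube 60 mm in diameter and 60 mm tall, standing; this point is the centre of its underside. Leave alone.
- tee: White pipe tee, loose, 130 mm long, about 60 mm tall, lying on the bench; this point is under its centre. Leave alone.

How it is judged (in metres and radians):
On the way, in this order (a step that is already met when the one before it is completed fails the run):
1. the plug stands loosely in the wide stub's mouth, let go, resting on the seal (z of plug_mid in the frame of wide_stub_mouth between -0.01 and 0.046 m and horizontal distance between plug_mid and wide_stub_mouth below 0.01 m and contact force between the fingers and plug below 0.1 N and linear speed of plug below 0.02 m/s), for 0.2 s.
2. the plug has bottomed out, upright and centred, and is leaned on with 16 to 40 N (z of plug_mid in the frame of wide_stub_mouth between -0.013 and 0.02 m and horizontal distance between plug_mid and wide_stub_mouth below 0.002 m and angle between plug_mid's own z axis and vertical below 0.04 rad and contact force between plug and wide_stub above 16 N and linear speed of plug below 0.004 m/s), for 0.3 s.
At the end, for the whole second after the job is handed in: The plug is released and still in the wide stub, upright within 0.04 rad, within 2 mm of the mouth's axis, its middle between 20 mm above and 13 mm below the rim (home lies within that); end cap, coupling and tee are within 15 mm of where they began (z of plug_mid in the frame of wide_stub_mouth between -0.013 and 0.02 m and horizontal distance between plug_mid and wide_stub_mouth below 0.002 m and angle between plug_mid's own z axis and vertical below 0.04 rad and linear speed of plug below 0.02 m/s and contact force between the fingers and plug below 0.1 N and distance of each of end_cap, coupling, tee from where it was at the start of the episode below 0.015 m); the robot touches nothing.
It fails at once if the plug bears on the wide stub with more than 40 N (contact force between plug and wide_stub above 40 N).
It fails at once if the narrow stub is touched by the plug or pressed (contact force between plug and narrow_stub above 2 N or contact force between any of the arm, the fingers and narrow_stub above 5 N).
It fails at once if a bystander fitting is moved by more than 15 mm (distance of any of end_cap, coupling, tee from where it was at the start of the episode above 0.015 m).
It also fails if it takes over 64 s, if anything falls off the work surface, if the arm or the gripper's body presses on something with over 40 N, if the wrist force passes 120 N, or if a joint passes its speed limit or range.

## Working session

There is one attempt and no reset: what is moved stays moved. The work goes in short steps, Python scripts to look and compute and a tool call to move; the robot and the scene stay as the last step left them, time stands still between calls to the robot, and variables do not carry over. Pictures are saved under pics/ and viewed, and the job is handed in when it is done.

Besides the shell and the picture viewer there is one more tool, called after ">>>" in YAML: its name, and indented under it one key for each argument. move_arm: Moves the arm, as the interface text tells. Its arguments: {"type":"object","properties":{"increments":{"type":"array","items":{"type":"number"}}},"required":["increments"]}

```bash
mkdir -p pics
python3 - <<'E'
from station import r
import cv2
s=r.sense()
for k in s: print(k,s[k])
for n in ["scene","side","wrist"]:
    im=r.capture(n); cv2.imwrite(f"pics/{n}0.png",im[:,:,::-1]); print(n,r.calibration(n))
E
```

```text
time_s 0.0
joints [ 8.89568237e+01  2.20895183e+01  3.80332390e-01 -3.12814473e-02
 -6.84099790e+01 -1.48151784e+01]
joint_velocities [ 0.07079629 -0.07466514 -0.03614805  0.02778173 -0.02044469  0.03256085]
effort [ 6.20210958e-04 -3.90665138e+01  1.87404120e+01  4.21972811e+00
  1.10447893e-02 -1.79972790e-04]
tcp_pos [0.17061221 0.60065685 0.22947051]
ee_rot [[-5.45439513e-04 -2.73453274e-01 -9.61885133e-01]
 [-2.07018111e-03 -9.61882906e-01  2.73453815e-01]
 [-9.99997708e-01  2.14042895e-03 -4.14488580e-05]]
wrist_force [-0.39673029  0.14444077  0.71035566]
moment [-0.00317545  0.04195848 -0.00318308]
gripper_width 1.000230658798828
scene {'fx': 384.2036703845071, 'fy': 384.2036703845071, 'cx': 267.6029083320207, 'cy': 192.59213616095187, 'rvec': array([ 1.64535574,  1.72395672, -0.83941943]), 'tvec': array([ 0.03700205, -0.2640261 ,  1.46836601])}
side {'fx': 473.4219188562701, 'fy': 473.4219188562701, 'cx': 252.9121866342637, 'cy': 191.81340397703252, 'rvec': array([ 0.15824158, -2.77154569,  1.34222536]), 'tvec': array([0.51698134, 0.11271306, 1.01838576])}
wrist {'fx': 301.7688453105568, 'fy': 301.7688453105568, 'cx': 258.25368963618587, 'cy': 190.6266204726394, 'tool_from_camera': array([[ 4.37074227e-04, -2.89975580e-01,  9.57033945e-01,
        -1.53892760e-01],
       [ 9.99999611e-01, -6.06142292e-04, -6.40354006e-04,
        -4.28672419e-04],
       [ 7.65785774e-04,  9.57033853e-01,  2.89975203e-01,
        -7.96237614e-02],
       [ 0.00000000e+00,  0.00000000e+00,  0.00000000e+00,
         1.00000000e+00]])}
```

View pics/scene0.png

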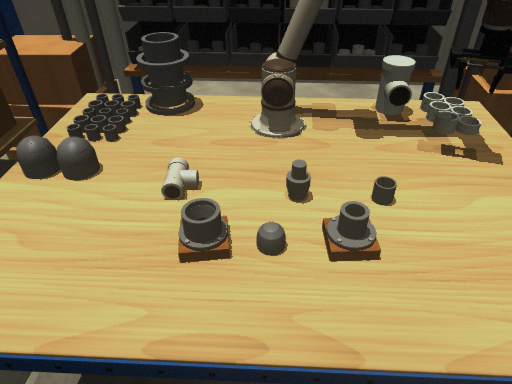

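View pics/side0.png

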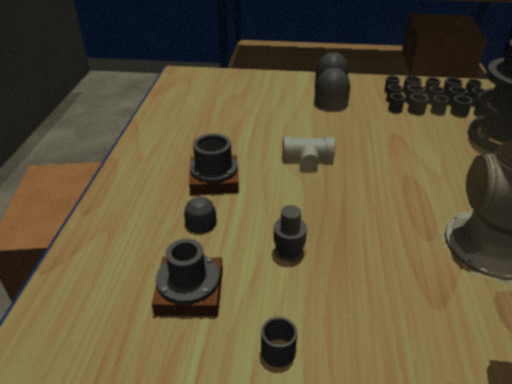

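View pics/wrist0.png

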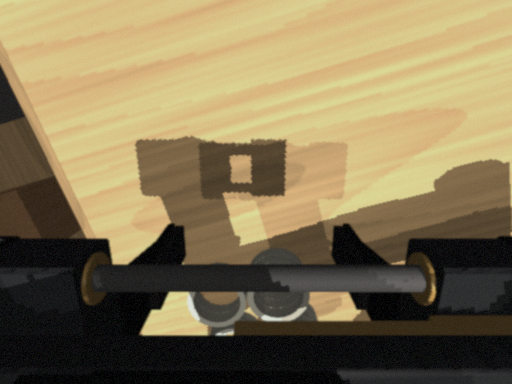

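The wide stub is on the left in scene (202,215) and far in side (213,155). The plug is at scene (299,180) and side (290,232). I'll zoom in for exact pixels.

Run:
```python
import cv2, numpy as np
a=cv2.imread('pics/scene0.png'); b=cv2.imread('pics/side0.png')
def crop(im,u,v,w,h): 
    c=np.clip(im[v:v+h,u:u+w].astype(float)*2.2,0,255).astype(np.uint8)
    return cv2.resize(c,(400,300),interpolation=cv2.INTER_NEAREST)
t=np.vstack([np.hstack([crop(a,165,190,80,60),crop(a,260,150,80,60)]),np.hstack([crop(b,175,125,80,60),crop(b,250,200,80,60)])])
cv2.imwrite('pics/z.png',t)
```

```text
(no output)
```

View pics/z.png

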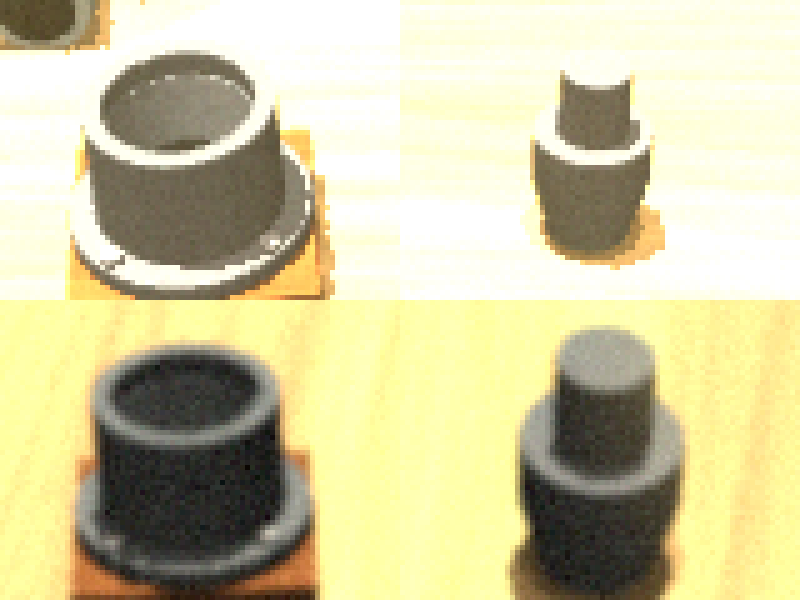

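```bash
cat > h.py <<'E'
import numpy as np, cv2
from station import r
def P(n):
    c=r.calibration(n); K=np.array([[c['fx'],0,c['cx']],[0,c['fy'],c['cy']],[0,0,1]])
    R=cv2.Rodrigues(c['rvec'])[0]; return K,R,np.array(c['tvec'])
def ray(n,uv):
    K,R,t=P(n); d=R.T@np.linalg.solve(K,np.array([uv[0],uv[1],1.])); o=-R.T@t; return o,d/np.linalg.norm(d)
def plane(n,uv,z):
    o,d=ray(n,uv); return o+d*(z-o[2])/d[2]
def tri(u1,u2):
    o1,d1=ray('scene',u1);o2,d2=ray('side',u2)
    A=np.stack([d1,-d2],1); s=np.linalg.lstsq(A,o2-o1,rcond=None)[0]
    a,b=o1+d1*s[0],o2+d2*s[1]; return (a+b)/2,np.linalg.norm(a-b)
def proj(n,X):
    K,R,t=P(n); p=K@(R@np.array(X)+t); return p[:2]/p[2]
E
python3 - <<'E'
from h import *
S,B=np.array([200.6,211.2]),np.array([211.9,143.5])
print('rim',tri(S,B))
for z in(.09,.1,.11,.115): print(z,plane('scene',S,z),plane('side',B,z))
S,B=np.array([299.1,163.9]),np.array([290.9,211.5])
print('plug',tri(S,B)); print(plane('scene',S,.112),plane('side',B,.112))
E
```

```text
rim (array([ 0.6402618 , -0.16649566,  0.10525076]), np.float64(0.003531043914525789))
0.09 [ 0.62502285 -0.16999131  0.09      ] [ 0.64526013 -0.19290564  0.09      ]
0.1 [ 0.63646374 -0.16679897  0.1       ] [ 0.64174085 -0.17747585  0.1       ]
0.11 [ 0.64790463 -0.16360663  0.11      ] [ 0.63822157 -0.16204607  0.11      ]
0.115 [ 0.65362507 -0.16201046  0.115     ] [ 0.63646193 -0.15433117  0.115     ]
plug (array([0.43635829, 0.06907806, 0.10964274]), np.float64(0.002325534950350161))
[0.44160601 0.06950543 0.112     ] [0.43577334 0.07025642 0.112     ]
```

>>> move_arm:
  increments: [0,0,0,0,0.01,-0.009,0.087,0,0,0,0,0.027,-0.025,0.087,0,0,0,0,0.05,-0.046,0.087,0,0,0,0,0.075,-0.069,0.087,0,0,0,0,0.1,-0.092,0.087,0,0,0,0,0.125,-0.115,0.087,0,0,0,0,0.15,-0.138,0.087,0,0,0,0,0.175,-0.161,0.087,0,0,0,0,0.2,-0.184,0.087,0,0,0,0,0.225,-0.207,0.087,0,0,0,0,0.25,-0.23,0.087,0,0,0,0,0.275,-0.253,0.087]

```text
time_s: 1.15
tcp_pos: [0.3392, 0.2658, 0.2305]
ee_rot: [[-0.0, -0.273, -0.962], [0.0, -0.962, 0.273], [-1.0, -0.0, 0.0]]
wrist_force: [1.2, -0.3, -0.1]
gripper_width: 1.0
```

>>> move_arm:
  increments: [0,0,0,0,0.025,-0.023,0.087,0,0,0,0,0.05,-0.046,0.087,0,0,0,0,0.075,-0.069,0.087,0,0,0,0,0.1,-0.092,0.087,0,0,0,0,0.125,-0.115,0.087,0,0,0,0,0.145,-0.134,0.087,0,0,0,0,0.158,-0.146,0.087,0,0,0,0,0.163,-0.15,0.087,0,0,0,0,0.163,-0.15,0.087,0,0,0,0,0.163,-0.15,0.087]

```text
time_s: 1.98
tcp_pos: [0.4385, 0.0698, 0.2303]
ee_rot: [[-0.001, -0.274, -0.962], [0.0, -0.962, 0.274], [-1.0, 0.0, 0.0]]
wrist_force: [0.4, 0.3, 0.4]
gripper_width: 1.001
```

```bash
cat >> h.py <<'E'
def wray(s,uv):
    c=r.calibration('wrist'); K=np.array([[c['fx'],0,c['cx']],[0,c['fy'],c['cy']],[0,0,1]])
    T=c['tool_from_camera']; R=s['ee_rot']; d=R@T[:3,:3]@np.linalg.solve(K,np.array([uv[0],uv[1],1.]))
    o=np.array(s['tcp_pos'])+R@T[:3,3]; return o,d
def wplane(s,uv,z):
    o,d=wray(s,uv); return o+d*(z-o[2])/d[2]
def snap(name):
    s=r.sense(); s['ee_rot']=np.array(s['ee_rot']); im=r.capture('wrist')[:,:,::-1].copy()
    cv2.imwrite(f'pics/{name}.png',im); import pickle; pickle.dump({k:np.array(v) for k,v in s.items()},open(f'{name}.pkl','wb'))
    print(s['time_s'],s['tcp_pos'],s['ee_rot'].round(4).tolist(),s['wrist_force'],s['gripper_width']); return s
E
python3 -c "
from h import *
snap('w1')"
```

```text
1.9833 [0.4384741  0.06978887 0.23033925] [[-0.0005, -0.2739, -0.9618], [0.0, -0.9618, 0.2739], [-1.0, 0.0001, 0.0005]] [0.43689641 0.31885082 0.4224374 ] 1.0011059854292366
```

View pics/w1.png

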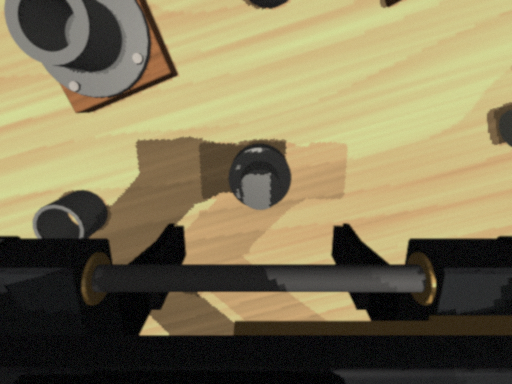

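Run:
```python
import cv2,numpy as np
a=cv2.imread('pics/w1.png')[135:225,200:320]
cv2.imwrite('pics/w1z.png',cv2.resize(np.clip(a*2.5,0,255).astype(np.uint8),(800,600),interpolation=cv2.INTER_NEAREST))
```

```text
(no output)
```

View pics/w1z.png

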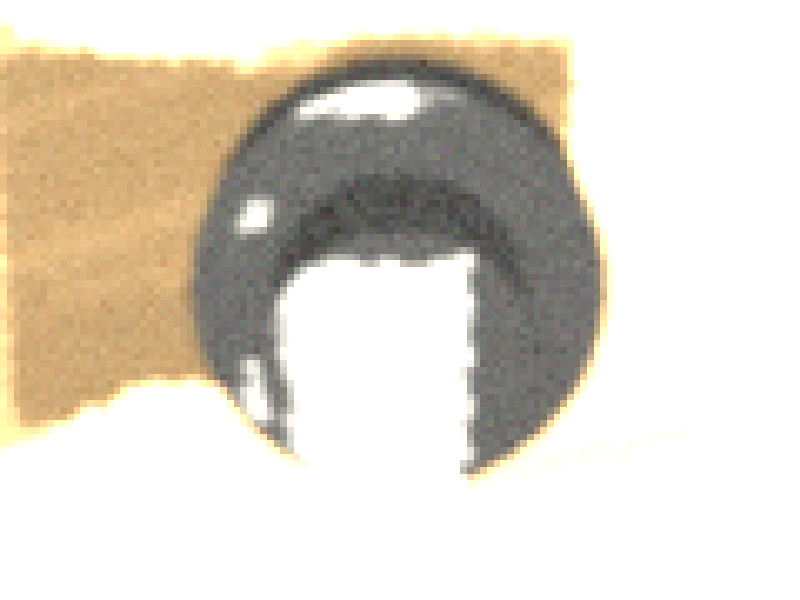

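Run:
```python
from h import *; import pickle
s=pickle.load(open('w1.pkl','rb'))
for uv in [(259.4,174.7),(259.4,176)]: print(wplane(s,uv,.07))
print(wplane(s,(200+193/6.667-.5,176),.07)-wplane(s,(200+605/6.667-.5,176),.07))
R=s['ee_rot']
print(R.T@(wplane(s,(259.4,175.5),.07)-s['tcp_pos']))
```

```text
[0.44037884 0.06859996 0.07      ]
[0.43899973 0.06899222 0.07      ]
[0.01819373 0.0637179  0.        ]
[ 0.16033868  0.0006029  -0.00135398]
```

>>> move_arm:
  increments: [0,0,0,0.008,0.0005,-0.001,0.087,0,0,0,0.025,0.0005,-0.001,0.087,0,0,0,0.045,0.0005,-0.001,0.087,0,0,0,0.065,0.0005,-0.001,0.087,0,0,0,0.085,0.0005,-0.001,0.087,0,0,0,0.105,0.0005,-0.001,0.087,0,0,0,0.122,0.0005,-0.001,0.087,0,0,0,0.135,0.0005,-0.001,0.087,0,0,0,0.142,0.0005,-0.001,0.087,0,0,0,0.144,0.0005,-0.001,0.087,0,0,0,0.144,0.0005,-0.001,0.087]

```text
time_s: 2.95
tcp_pos: [0.4393, 0.0694, 0.0862]
ee_rot: [[-0.001, -0.272, -0.962], [-0.001, -0.962, 0.272], [-1.0, 0.001, 0.001]]
wrist_force: [-0.2, 0.5, 0.6]
gripper_width: 1.001
```

>>> move_arm:
  increments: [0,0,0,0,0,0,0.03,0,0,0,0,0,0,0.03,0,0,0,0,0,0,0.03,0,0,0,0,0,0,0.03,0,0,0,0,0,0,0.03,0,0,0,0,0,0,0.03,0,0,0,0,0,0,0.03,0,0,0,0,0,0,0.03,0,0,0,0,0,0,0.03,0,0,0,0,0,0,0.03]

```text
time_s: 3.78
tcp_pos: [0.4395, 0.0689, 0.0866]
ee_rot: [[-0.0, -0.273, -0.962], [-0.0, -0.962, 0.273], [-1.0, 0.0, 0.0]]
wrist_force: [0.2, -0.2, 0.9]
gripper_width: 0.452
```

>>> move_arm:
  increments: [0,0,0,-0.006,0,0,0.03,0,0,0,-0.02,0,0,0.03,0,0,0,-0.04,0,0,0.03,0,0,0,-0.065,0,0,0.03,0,0,0,-0.09,0.005,-0.008,0.03,0,0,0,-0.115,0.015,-0.023,0.03,0,0,0,-0.135,0.03,-0.045,0.03,0,0,0,-0.14,0.047,-0.071,0.03,0,0,0,-0.14,0.065,-0.098,0.03,0,0,0,-0.14,0.082,-0.124,0.03,0,0,0,-0.14,0.097,-0.146,0.03,0,0,0,-0.14,0.107,-0.16,0.03]

```text
time_s: 4.78
tcp_pos: [0.5652, -0.0796, 0.2261]
ee_rot: [[-0.001, -0.275, -0.961], [-0.0, -0.961, 0.275], [-1.0, 0.0, 0.001]]
wrist_force: [-0.3, -0.8, -2.0]
gripper_width: 0.452
```

>>> move_arm:
  increments: [0,0,0,0,0.003,-0.005,0.03,0,0,0,0,0.004,-0.007,0.03,0,0,0,0,0.004,-0.007,0.03,0,0,0,0,0.004,-0.007,0.03]

```text
time_s: 5.12
tcp_pos: [0.5692, -0.0828, 0.2265]
ee_rot: [[-0.001, -0.273, -0.962], [0.0, -0.962, 0.273], [-1.0, -0.0, 0.001]]
wrist_force: [-0.2, -0.4, -2.2]
gripper_width: 0.456
```

```bash
python3 -c "
from h import *
snap('w2')
cv2.imwrite('pics/side2.png',r.capture('side')[:,:,::-1]); cv2.imwrite('pics/scene2.png',r.capture('scene')[:,:,::-1])"
```

```text
5.1167 [ 0.56916018 -0.0827617   0.22649039] [[-0.0007, -0.2727, -0.9621], [0.0003, -0.9621, 0.2727], [-1.0, -0.0001, 0.0008]] [-0.18210995 -0.36218614 -2.15794525] 0.45556400627932453
```

View pics/w2.png

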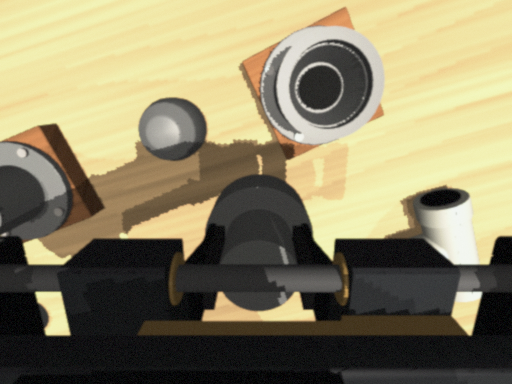

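View pics/side2.png

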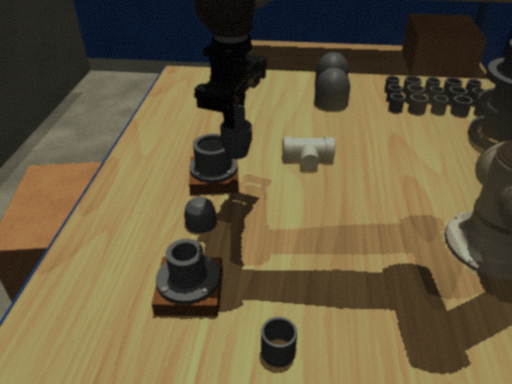

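Run:
```python
import cv2,numpy as np
a=cv2.imread('pics/w2.png')[5:155,235:405]
cv2.imwrite('pics/w2z.png',cv2.resize(a,(680,600),interpolation=cv2.INTER_NEAREST))
```

```text
(no output)
```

View pics/w2z.png

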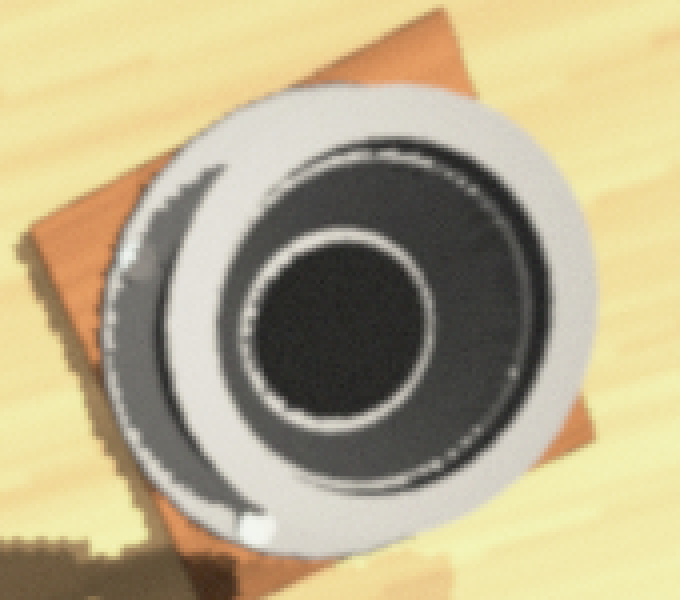

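Run:
```python
from h import *; import pickle
s=pickle.load(open('w2.pkl','rb'))
uv=(330.5,84)
rays=[wray(s,uv),ray('scene',(200.6,211.2)),ray('side',(211.9,143.5))]
A=0;b=0
for o,d in rays:
    d=d/np.linalg.norm(d);M=np.eye(3)-np.outer(d,d);A=A+M;b=b+M@o
X=np.linalg.solve(A,b);print(X)
for z in(.09,.1,.105,.11,.115):
    c=wplane(s,uv,z); W=np.linalg.norm(wplane(s,(235+218/4-.5,84),z)-wplane(s,(235+550/4-.5,84),z)); print(z,c,W)
print(s['ee_rot'].T@(X-s['tcp_pos']))
```

```text
[ 0.64051377 -0.16675082  0.10526451]
0.09 [ 0.64057988 -0.17059531  0.09      ] 0.07534463538219204
0.1 [ 0.64076645 -0.16830548  0.1       ] 0.07274939425364098
0.105 [ 0.64085974 -0.16716057  0.105     ] 0.0714517736893655
0.11 [ 0.64095303 -0.16601565  0.11      ] 0.07015415312508999
0.115 [ 0.64104632 -0.16487074  0.115     ] 0.06885653256081448
[ 0.12114409  0.06136324 -0.09165089]
```

>>> move_arm:
  increments: [0,0,0,0,0.005,-0.008,0.03,0,0,0,0,0.017,-0.025,0.03,0,0,0,0,0.031,-0.046,0.03,0,0,0,0,0.045,-0.068,0.03,0,0,0,0,0.056,-0.084,0.03,0,0,0,0,0.061,-0.0915,0.03,0,0,0,0,0.0613,-0.0917,0.03,0,0,0,0,0.0613,-0.0917,0.03,0,0,0,0,0.0613,-0.0917,0.03]

```text
time_s: 6.02
tcp_pos: [0.6408, -0.1668, 0.2266]
ee_rot: [[-0.001, -0.273, -0.962], [0.0, -0.962, 0.273], [-1.0, -0.0, 0.001]]
wrist_force: [-0.6, 0.5, -1.3]
gripper_width: 0.455
```

```bash
python3 -c "
from h import *
snap('w3')
a=r.capture('side')[110:185,180:280,::-1]; b=r.capture('scene')[150:225,150:250,::-1]
cv2.imwrite('pics/s3.png',np.hstack([cv2.resize(np.clip(x*1.5,0,255).astype(np.uint8),(400,300)) for x in (a,b)]))"
```

```text
6.0167 [ 0.64076641 -0.16681324  0.22655796] [[-0.0006, -0.2728, -0.9621], [0.0003, -0.9621, 0.2728], [-1.0, -0.0002, 0.0006]] [-0.64159014  0.49486558 -1.3261024 ] 0.4550538754539492
```

View pics/w3.png

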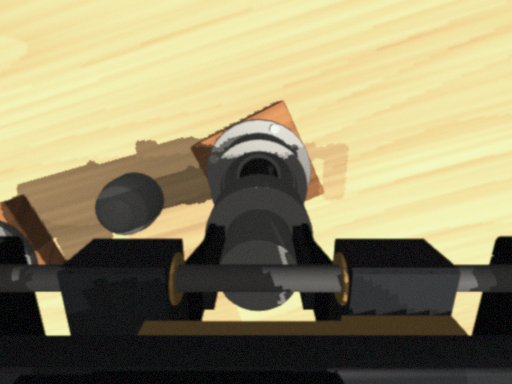

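View pics/s3.png

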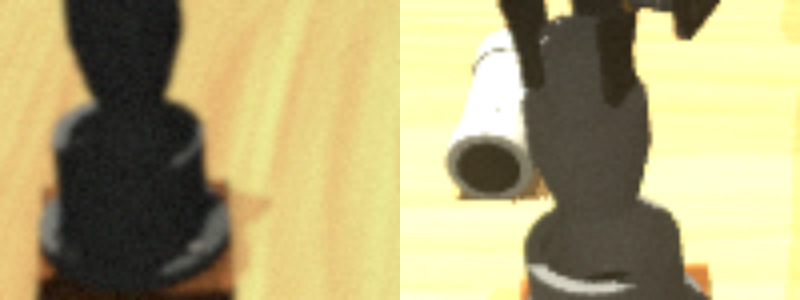

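The plug hangs over the wide stub and is centred in all views. Now I lower it.

>>> move_arm:
  increments: [0,0,0,0.005,0,0,0.03,0,0,0,0.013,0,0,0.03,0,0,0,0.021,0,0,0.03,0,0,0,0.029,0,0,0.03,0,0,0,0.037,0,0,0.03,0,0,0,0.043,0,0,0.03,0,0,0,0.045,0,0,0.03,0,0,0,0.045,0,0,0.03]

```text
time_s: 6.83
tcp_pos: [0.6409, -0.1675, 0.1804]
ee_rot: [[-0.002, -0.273, -0.962], [0.0, -0.962, 0.273], [-1.0, 0.0, 0.002]]
wrist_force: [-0.8, 0.1, -1.9]
gripper_width: 0.455
```

>>> move_arm:
  increments: [0,0,0,0.001,0,0,0.03,0,0,0,0.003,0,0,0.03,0,0,0,0.005,0,0,0.03,0,0,0,0.007,0,0,0.03,0,0,0,0.008,0,0,0.03,0,0,0,0.008,0,0,0.03]

```text
time_s: 7.33
tcp_pos: [0.6412, -0.1674, 0.1732]
ee_rot: [[-0.0, -0.273, -0.962], [0.0, -0.962, 0.273], [-1.0, 0.0, 0.001]]
wrist_force: [0.2, -0.5, -2.0]
gripper_width: 0.452
```

>>> move_arm:
  increments: [0,0,0,0.001,0,0,0.03,0,0,0,0.002,0,0,0.03,0,0,0,0.003,0,0,0.03,0,0,0,0.004,0,0,0.03,0,0,0,0.004,0,0,0.03]

```text
time_s: 7.75
tcp_pos: [0.6412, -0.1674, 0.1693]
ee_rot: [[-0.0, -0.273, -0.962], [0.0, -0.962, 0.273], [-1.0, 0.0, 0.0]]
wrist_force: [0.1, -0.8, -1.8]
gripper_width: 0.451
```

>>> move_arm:
  increments: [0,0,0,0.001,0,0,0.03,0,0,0,0.002,0,0,0.03,0,0,0,0.003,0,0,0.03,0,0,0,0.004,0,0,0.03,0,0,0,0.004,0,0,0.03]

```text
time_s: 8.17
tcp_pos: [0.6412, -0.1674, 0.1652]
ee_rot: [[-0.001, -0.273, -0.962], [0.0, -0.962, 0.273], [-1.0, 0.0, 0.001]]
wrist_force: [0.4, -0.6, -1.9]
gripper_width: 0.453
```

>>> move_arm:
  increments: [0,0,0,0.001,0,0,0.03,0,0,0,0.002,0,0,0.03,0,0,0,0.003,0,0,0.03,0,0,0,0.004,0,0,0.03,0,0,0,0.004,0,0,0.03]

```text
time_s: 8.58
tcp_pos: [0.6411, -0.1674, 0.1612]
ee_rot: [[-0.001, -0.273, -0.962], [0.0, -0.962, 0.273], [-1.0, 0.0, 0.001]]
wrist_force: [0.0, 0.5, -1.8]
gripper_width: 0.452
```

>>> move_arm:
  increments: [0,0,0,0.001,0,0,0.03,0,0,0,0.002,0,0,0.03,0,0,0,0.003,0,0,0.03,0,0,0,0.004,0,0,0.03,0,0,0,0.004,0,0,0.03]

```text
time_s: 9.0
tcp_pos: [0.6412, -0.1674, 0.1572]
ee_rot: [[-0.001, -0.273, -0.962], [0.0, -0.962, 0.273], [-1.0, 0.0, 0.001]]
wrist_force: [0.2, -0.3, -1.6]
gripper_width: 0.448
```

>>> move_arm:
  increments: [0,0,0,0.001,0,0,0.03,0,0,0,0.002,0,0,0.03,0,0,0,0.003,0,0,0.03,0,0,0,0.003,0,0,0.03]

```text
time_s: 9.33
tcp_pos: [0.6412, -0.1674, 0.1542]
ee_rot: [[-0.001, -0.273, -0.962], [0.0, -0.962, 0.273], [-1.0, 0.0, 0.001]]
wrist_force: [-0.0, -0.1, -1.4]
gripper_width: 0.452
```

>>> move_arm:
  increments: [0,0,0,0.001,0,0,0.03,0,0,0,0.002,0,0,0.03,0,0,0,0.003,0,0,0.03,0,0,0,0.003,0,0,0.03]

```text
time_s: 9.67
tcp_pos: [0.6417, -0.1676, 0.1522]
ee_rot: [[0.001, -0.273, -0.962], [-0.0, -0.962, 0.273], [-1.0, 0.0, -0.001]]
wrist_force: [-0.6, 0.3, 0.1]
gripper_width: 0.448
```

>>> move_arm:
  increments: [0,0,0,0.001,0,0,0.03,0,0,0,0.001,0,0,0.03,0,0,0,0.001,0,0,0.03]

```text
time_s: 9.92
tcp_pos: [0.6421, -0.1677, 0.1521]
ee_rot: [[0.002, -0.273, -0.962], [-0.001, -0.962, 0.273], [-1.0, 0.0, -0.003]]
wrist_force: [-0.6, -0.7, 5.4]
gripper_width: 0.454
```

```bash
python3 -c "
from h import *
snap('w4')
a=r.capture('side')[110:185,180:280,::-1]; b=r.capture('scene')[150:240,150:270,::-1]
cv2.imwrite('pics/s4.png',np.hstack([cv2.resize(np.clip(x*1.5,0,255).astype(np.uint8),(400,300)) for x in (a,b)]))"
```

```text
9.9167 [ 0.64206051 -0.16773324  0.15206148] [[0.0025, -0.2728, -0.9621], [-0.0008, -0.9621, 0.2728], [-1.0, 0.0001, -0.0026]] [-0.62520981 -0.65284666  5.38934879] 0.4536174803428757
```

View pics/s4.png

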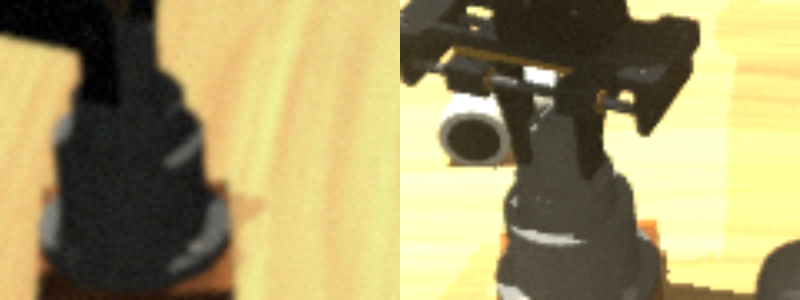

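View pics/w4.png

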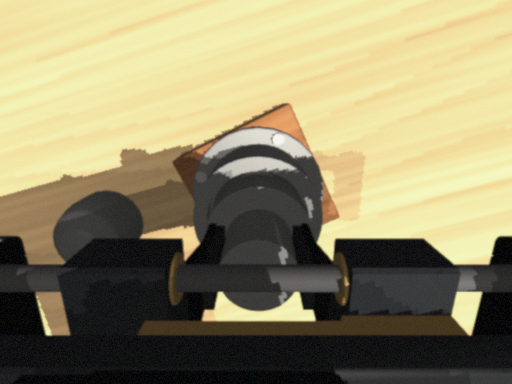

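>>> move_arm:
  increments: [0,0,0,-0.001,0,0,0.03,0,0,0,-0.001,0,0,0.05,0,0,0,-0.001,0,0,0.087,0,0,0,-0.001,0,0,0.087,0,0,0,-0.001,0,0,0.087,0,0,0,-0.001,0,0,0.087,0,0,0,-0.001,0,0,0.087,0,0,0,-0.001,0,0,0.087,0,0,0,-0.001,0,0,0.087,0,0,0,-0.001,0,0,0.087,0,0,0,-0.001,0,0,0.087,0,0,0,-0.001,0,0,0.087]

```text
time_s: 11.07
tcp_pos: [0.6413, -0.1674, 0.1516]
ee_rot: [[0.0, -0.273, -0.962], [0.0, -0.962, 0.273], [-1.0, -0.0, -0.0]]
wrist_force: [-0.8, -0.4, -0.1]
gripper_width: 0.997
```

>>> move_arm:
  increments: [0,0,0,-0.006,0,0,0.087,0,0,0,-0.02,0,0,0.087,0,0,0,-0.04,0,0,0.087,0,0,0,-0.06,0,0,0.087,0,0,0,-0.075,0,0,0.087,0,0,0,-0.08,0,0,0.087,0,0,0,-0.08,0,0,0.02,0,0,0,-0.08,0,0,0,0,0,0,-0.08,0,0,0,0,0,0,-0.08,0,0,0,0,0,0,-0.08,0,0,0,0,0,0,-0.08,0,0,0]

```text
time_s: 12.07
tcp_pos: [0.6411, -0.1674, 0.2307]
ee_rot: [[-0.001, -0.273, -0.962], [0.0, -0.962, 0.273], [-1.0, 0.0, 0.001]]
wrist_force: [0.4, -0.9, 0.6]
gripper_width: 0.629
```

```bash
python3 -c "
from h import *
snap('w5')
a=r.capture('side')[90:180,160:280,::-1]; b=r.capture('scene')[150:240,150:270,::-1]
cv2.imwrite('pics/s5.png',np.hstack([cv2.resize(np.clip(x*1.7,0,255).astype(np.uint8),(400,300),interpolation=cv2.INTER_NEAREST) for x in (a,b)]))"
```

```text
12.0667 [ 0.64111635 -0.16741687  0.23070434] [[-0.0014, -0.2733, -0.9619], [0.0001, -0.9619, 0.2733], [-1.0, 0.0003, 0.0014]] [ 0.44361294 -0.92041909  0.60082511] 0.6287972112152265
```

View pics/s5.png

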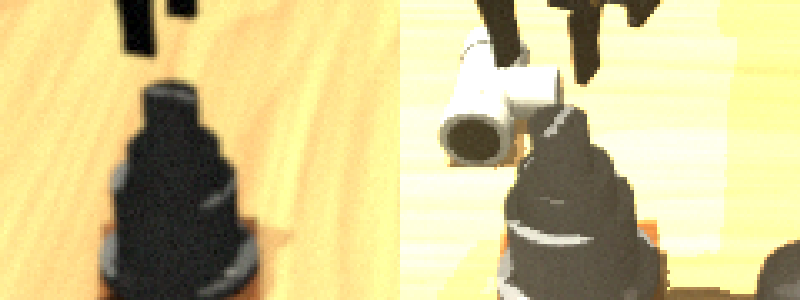

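View pics/w5.png

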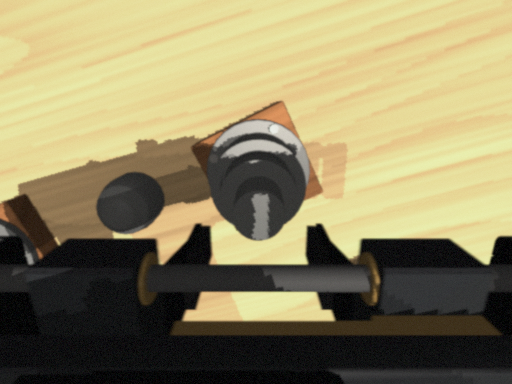

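```bash
python3 -c "
from h import *
for n in('side','scene'):
  for z in (.165,.171,.177): print(n,z,proj(n,(.641,-.167,z)))
a=r.capture('side')[105:165,180:260,::-1]; b=r.capture('scene')[165:225,170:250,::-1]
cv2.imwrite('pics/s6.png',np.hstack([cv2.resize(np.clip(x*2.5,0,255).astype(np.uint8),(400,300),interpolation=cv2.INTER_NEAREST) for x in (a,b)]))
c=cv2.imread('pics/w5.png')[110:260,180:340]; cv2.imwrite('pics/w5z.png',cv2.resize(np.clip(c*2.,0,255).astype(np.uint8),(640,600)))
"
```

```text
side 0.165 [209.6844446  122.37193424]
side 0.171 [209.51956467 120.11988348]
side 0.177 [209.35357098 117.85262004]
scene 0.165 [197.06965377 190.72047048]
scene 0.171 [196.76961769 188.61304076]
scene 0.177 [196.46700471 186.48751112]
```

View pics/s6.png

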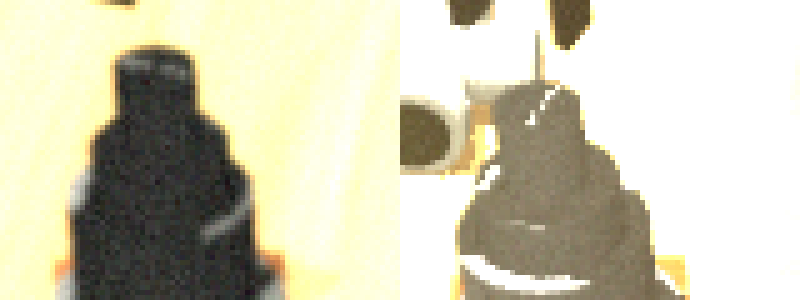

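View pics/w5z.png

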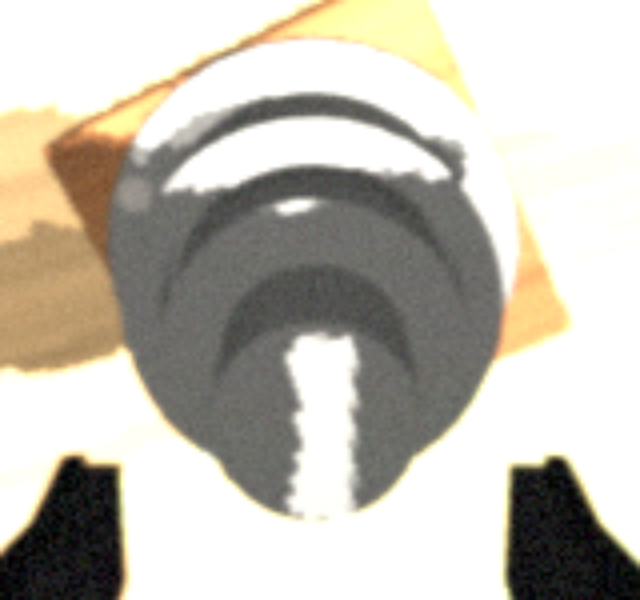

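```bash
python3 -c "
from h import *; import pickle
s=pickle.load(open('w5.pkl','rb'))
for z in (.171,.177): print(wplane(s,(258.3,214.7),z), np.linalg.norm(wplane(s,(180+215/4,214),z)-wplane(s,(180+415/4,214),z)))
print('rim', proj('side',(.641,-.167,.105)),proj('scene',(.641,-.167,.105)), 'meas 211.9,143.5 / 200.6,211.2')
# shoulder (z~.135) center in wrist
print(r.sense()['gripper_width'],r.sense()['time_s'])
"
```

```text
[ 0.63717899 -0.16574563  0.171     ] 0.037869124081429034
[ 0.63945175 -0.16639289  0.177     ] 0.03680481215051029
rim [211.27437257 144.08833469] [199.93523093 210.84805819] meas 211.9,143.5 / 200.6,211.2
0.4015940254542675 12.3167
```

>>> move_arm:
  increments: [0,0,0,0.003,0,0,0,0,0,0,0.008,0,0,0,0,0,0,0.014,0,0,0,0,0,0,0.02,0,0,0,0,0,0,0.026,0,0,0,0,0,0,0.03,0,0,0,0,0,0,0.034,0,0,0,0,0,0,0.037,0,0,0,0,0,0,0.039,0,0,0,0,0,0,0.04,0,0,0,0,0,0,0.04,0,0,0,0,0,0,0.04,0,0,0]

```text
time_s: 13.32
tcp_pos: [0.6415, -0.1675, 0.1918]
ee_rot: [[0.0, -0.273, -0.962], [-0.0, -0.962, 0.273], [-1.0, -0.0, -0.0]]
wrist_force: [0.4, -0.0, 0.5]
gripper_width: 0.006
```

>>> move_arm:
  increments: [0,0,0,0.001,0,0,0,0,0,0,0.002,0,0,0,0,0,0,0.003,0,0,0,0,0,0,0.003,0,0,0]

```text
time_s: 13.65
tcp_pos: [0.6412, -0.1674, 0.1883]
ee_rot: [[-0.0, -0.273, -0.962], [0.0, -0.962, 0.273], [-1.0, -0.0, 0.0]]
wrist_force: [-0.7, -0.8, -0.3]
gripper_width: 0.006
```

>>> move_arm:
  increments: [0,0,0,0.0005,0,0,0,0,0,0,0.001,0,0,0,0,0,0,0.0015,0,0,0,0,0,0,0.002,0,0,0,0,0,0,0.0025,0,0,0,0,0,0,0.003,0,0,0,0,0,0,0.003,0,0,0]

```text
time_s: 14.23
tcp_pos: [0.6415, -0.1675, 0.1861]
ee_rot: [[0.001, -0.273, -0.962], [-0.0, -0.962, 0.273], [-1.0, 0.0, -0.001]]
wrist_force: [-0.7, 0.5, 2.8]
gripper_width: 0.001
```

>>> move_arm:
  increments: [0,0,0,0.0005,0,0,0,0,0,0,0.001,0,0,0,0,0,0,0.0015,0,0,0,0,0,0,0.002,0,0,0,0,0,0,0.002,0,0,0]

```text
time_s: 14.65
tcp_pos: [0.642, -0.1677, 0.1856]
ee_rot: [[0.003, -0.273, -0.962], [-0.001, -0.962, 0.273], [-1.0, 0.0, -0.003]]
wrist_force: [-1.9, 0.9, 6.2]
gripper_width: 0.005
```

>>> move_arm:
  increments: [0,0,0,0.0005,0,0,0,0,0,0,0.001,0,0,0,0,0,0,0.0015,0,0,0,0,0,0,0.002,0,0,0,0,0,0,0.002,0,0,0]

```text
time_s: 15.07
tcp_pos: [0.642, -0.1678, 0.1837]
ee_rot: [[0.003, -0.273, -0.962], [-0.001, -0.962, 0.273], [-1.0, 0.0, -0.003]]
wrist_force: [-2.0, 0.8, 7.3]
gripper_width: 0.006
```

The seal is sliding at about 8 N. I'll continue slowly.

>>> move_arm:
  increments: [0,0,0,0.0005,0,0,0,0,0,0,0.001,0,0,0,0,0,0,0.0015,0,0,0,0,0,0,0.002,0,0,0,0,0,0,0.0025,0,0,0,0,0,0,0.003,0,0,0,0,0,0,0.003,0,0,0]

```text
time_s: 15.65
tcp_pos: [0.642, -0.1678, 0.1808]
ee_rot: [[0.003, -0.273, -0.962], [-0.001, -0.962, 0.273], [-1.0, 0.0, -0.003]]
wrist_force: [-1.2, 0.1, 7.1]
gripper_width: 0.005
```

>>> move_arm:
  increments: [0,0,0,0.0005,0,0,0,0,0,0,0.001,0,0,0,0,0,0,0.0015,0,0,0,0,0,0,0.002,0,0,0,0,0,0,0.0025,0,0,0,0,0,0,0.003,0,0,0,0,0,0,0.003,0,0,0]

```text
time_s: 16.23
tcp_pos: [0.6425, -0.1678, 0.178]
ee_rot: [[0.004, -0.273, -0.962], [-0.001, -0.962, 0.273], [-1.0, 0.0, -0.004]]
wrist_force: [-0.7, 1.2, 6.7]
gripper_width: 0.008
```

>>> move_arm:
  increments: [0,0,0,0.0005,0,0,0,0,0,0,0.001,0,0,0,0,0,0,0.0015,0,0,0,0,0,0,0.002,0,0,0,0,0,0,0.0025,0,0,0,0,0,0,0.003,0,0,0,0,0,0,0.003,0,0,0]

```text
time_s: 16.82
tcp_pos: [0.6431, -0.168, 0.1774]
ee_rot: [[0.007, -0.272, -0.962], [-0.002, -0.962, 0.272], [-1.0, 0.0, -0.007]]
wrist_force: [-2.4, 2.5, 14.0]
gripper_width: 0.003
```

>>> move_arm:
  increments: [0,0,0,0.0005,0,0,0,0,0,0,0.001,0,0,0,0,0,0,0.0015,0,0,0,0,0,0,0.0015,0,0,0]

```text
time_s: 17.15
tcp_pos: [0.6435, -0.1681, 0.1774]
ee_rot: [[0.008, -0.272, -0.962], [-0.003, -0.962, 0.272], [-1.0, 0.001, -0.009]]
wrist_force: [-3.3, 1.6, 18.3]
gripper_width: 0.003
```

>>> move_arm:
  increments: [0,0,0,0.0005,0,0,0,0,0,0,0.001,0,0,0,0,0,0,0.0013,0,0,0,0,0,0,0.0013,0,0,0,0,0,0,0.0013,0,0,0,0,0,0,0.0013,0,0,0]

```text
time_s: 17.65
tcp_pos: [0.6439, -0.1682, 0.1774]
ee_rot: [[0.01, -0.271, -0.962], [-0.004, -0.963, 0.271], [-1.0, 0.001, -0.01]]
wrist_force: [-4.2, 1.6, 21.0]
gripper_width: 0.007
```

>>> move_arm:
  increments: [0,0,0,0,0,0,0,0,0,0,0,0,0,0,0,0,0,0,0,0,0,0,0,0,0,0,0,0,0,0,0,0,0,0,0,0,0,0,0,0,0,0,0,0,0,0,0,0,0,0,0,0,0,0,0,0]

```text
time_s: 18.32
tcp_pos: [0.6439, -0.1682, 0.1775]
ee_rot: [[0.01, -0.271, -0.962], [-0.004, -0.963, 0.271], [-1.0, 0.001, -0.011]]
wrist_force: [-5.0, 1.7, 21.8]
gripper_width: 0.001
```

```bash
python3 -c "
from h import *
snap('w6')
a=r.capture('side')[105:165,180:260,::-1]; b=r.capture('scene')[165:225,170:250,::-1]
cv2.imwrite('pics/s7.png',np.hstack([cv2.resize(np.clip(x*2.5,0,255).astype(np.uint8),(400,300),interpolation=cv2.INTER_NEAREST) for x in (a,b)]))"
```

```text
18.3167 [ 0.64389716 -0.16824587  0.17745522] [[0.0099, -0.2711, -0.9625], [-0.0037, -0.9625, 0.2711], [-0.9999, 0.0009, -0.0105]] [-5.01146264  1.74405998 21.8369967 ] 0.0014952313782150286
```

View pics/s7.png

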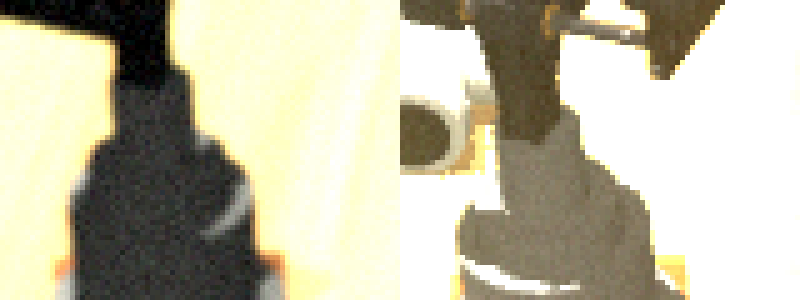

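View pics/w6.png

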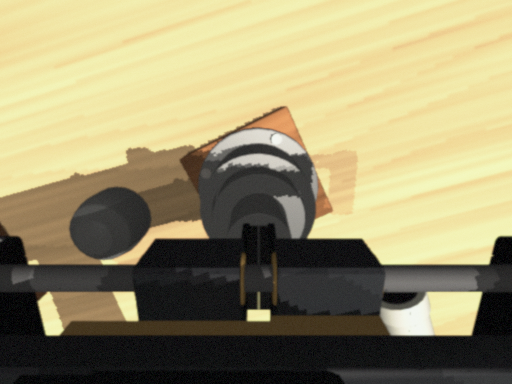

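The plug has stopped rigidly at 21.8 N. Arm flex is adding about 5 N sideways, so I'll ease that off and hold again before backing away.

>>> move_arm:
  increments: [0,0,0,0,0,0.0005,0,0,0,0,0,0,0.001,0,0,0,0,0,0,0.0015,0,0,0,0,0,0,0.0015,0,0,0,0,0,0,0.0015,0,0,0,0,0,0,0.0015,0,0,0,0,0,0,0.0015,0,0,0,0,0,0,0.0015,0,0,0,0,0,0,0.0015,0]

```text
time_s: 19.22
tcp_pos: [0.643, -0.1679, 0.1773]
ee_rot: [[0.011, -0.271, -0.962], [-0.004, -0.963, 0.271], [-1.0, 0.001, -0.012]]
wrist_force: [-3.8, 2.2, 21.0]
gripper_width: 0.006
```

>>> move_arm:
  increments: [0,0,0,0.0002,0,0.0006,0,0,0,0,0.0004,0,0.0012,0,0,0,0,0.0005,0,0.002,0,0,0,0,0.0005,0,0.002,0,0,0,0,0.0005,0,0.002,0,0,0,0,0.0005,0,0.002,0,0,0,0,0.0005,0,0.002,0,0,0,0,0.0005,0,0.002,0,0,0,0,0.0005,0,0.002,0,0,0,0,0.0005,0,0.002,0]

```text
time_s: 20.05
tcp_pos: [0.6425, -0.1677, 0.1773]
ee_rot: [[0.015, -0.271, -0.962], [-0.005, -0.963, 0.271], [-1.0, 0.0, -0.015]]
wrist_force: [-0.4, 1.0, 20.1]
gripper_width: 0.008
```

>>> move_arm:
  increments: [0,0,0,-0.001,0,0,0,0,0,0,-0.003,0,0,0,0,0,0,-0.005,0,0,0,0,0,0,-0.008,0,0,0,0,0,0,-0.015,0,0,0,0,0,0,-0.03,0,0,0,0,0,0,-0.045,0,0,0,0,0,0,-0.06,0,0,0,0,0,0,-0.075,0,0,0,0,0,0,-0.08,0,0,0,0,0,0,-0.08,0,0,0,0,0,0,-0.08,0,0,0]

```text
time_s: 21.05
tcp_pos: [0.6374, -0.1663, 0.2482]
ee_rot: [[-0.002, -0.274, -0.962], [0.001, -0.962, 0.274], [-1.0, -0.0, 0.002]]
wrist_force: [0.9, -0.2, -0.3]
gripper_width: 0.005
```

```bash
python3 -c "
from h import *
s=snap('w8')
a=r.capture('side')[105:165,180:260,::-1]; b=r.capture('scene')[165:225,170:250,::-1]
c=cv2.imread('pics/w8.png')[110:260,170:350]
cv2.imwrite('pics/s8.png',np.vstack([np.hstack([cv2.resize(np.clip(x*2.5,0,255).astype(np.uint8),(400,300),interpolation=cv2.INTER_NEAREST) for x in (a,b)]),np.hstack([cv2.resize(np.clip(c*2.,0,255).astype(np.uint8),(360,300)),np.zeros((300,440,3),np.uint8)])]))
cv2.imwrite('pics/scene8.png',r.capture('scene')[:,:,::-1])"
```

```text
21.05 [ 0.63742266 -0.16629532  0.24823216] [[-0.0017, -0.2735, -0.9619], [0.0007, -0.9619, 0.2735], [-1.0, -0.0002, 0.0018]] [ 0.94427949 -0.21179713 -0.32735606] 0.004510671772911921
```

View pics/s8.png

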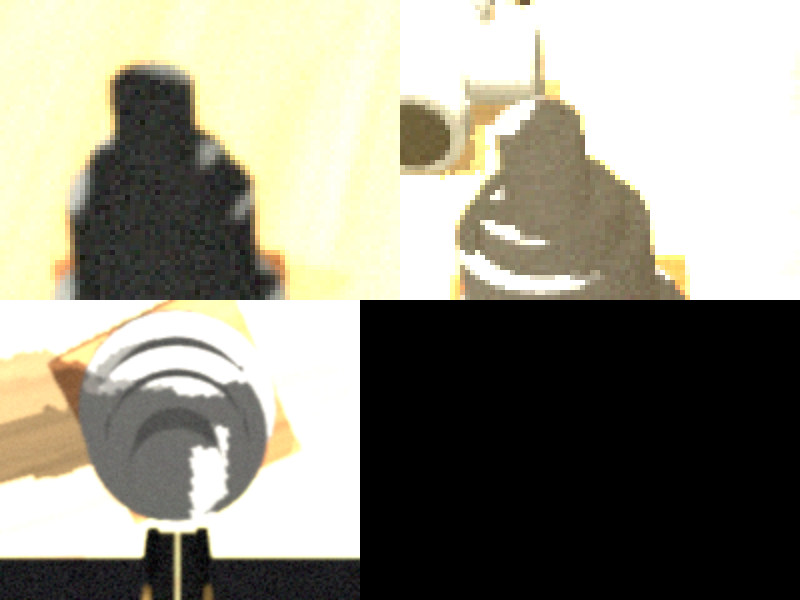

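View pics/scene8.png

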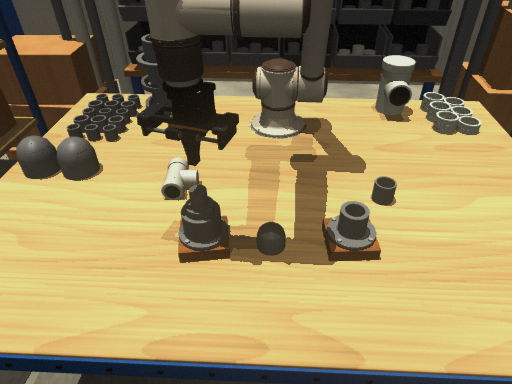

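The plug is upright and seated about 9 mm lower than before, and the other fittings look unmoved. Handing in.

```bash
python3 -c "
from station import r
print(r.finish_job())"
```

```text
the job is handed in; nothing more can be done
None
```

The plug is seated in the wide stub, and I handed the job in at about 21 s; `finish_job` gives no verdict.

- **Placing:** I found the wide stub on the left in the scene view. I gripped the plug by its boss, lowered it until it just touched the seal, let go and backed off.
- **Pressing:** With closed fingers the plug slid down about 8.7 mm at about 7 N. It then stopped dead at TCP z = 0.1774 m. I leaned on it at 20 to 22 N for about two seconds, and the highest wrist force I read was 21.8 N.
- **Sideways force:** Arm flex pushed the plug sideways with up to about 5 N during the lean. I shifted the tool back until it was under 1 N, still pressing at about 20 N.
- **Last checks:** The plug looks upright and centred, and its middle works out to about 8 mm above the rim, within the allowed range. The boss top shifted by half a pixel at most sideways. The end cap, coupling, tee and narrow stub look unmoved, judged by eye only. The tool is clear above the plug.
- **Disagreement:** The scene and side camera rays missed each other by 2 to 3.5 mm, so the pictures can't confirm the 2 mm centring limit. I relied on the tapered seat for that.

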